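# Load the downdraft box and open its shutter stop by stop

## Task

Get the downdraft sanding box ready: first draw its duct shutter from shut to the next stop, half open, so that it pulls lightly while you load. Then stand one spare finial upright in every empty cell so that no suction hole is left bare, leaving the finials that are already seated where they are, and last draw the shutter on to its third stop, fully open. There are more spares than empty cells; do not disturb the mallet, jar and mug.

Things in the scene. Friction and masses are not known exactly. Their poses are not given: they have to be found in the camera images.
- downdraft_box: plywood downdraft box fixed to the bench, 136 (x) by 198 (y) mm, 60 mm high, 2 by 3 open cells on top; origin under its centre, at bench height, x towards the shutter and extractor can, y along the long side, z up. At y = -60 mm a 60 mm duct runs along x to the shutter housing (28 by 100, 90 mm high, at x = +140) and a grey can (110 wide, 115 high, at x = +310)
- cell1 (a point): centre of cell 1's floor (48 mm above the bench), marked by a black suction hole 20 mm wide; at x = -31, y = -62 mm in the box's frame, axes as the box. The cell is square, 54 mm wide inside, its walls 8 mm thick with their tops 60 mm above the bench
- cell2 (a point): centre of cell 2's floor (48 mm above the bench), marked by a black suction hole 20 mm wide; at x = -31, y = +0 mm in the box's frame, axes as the box. The cell is square, 54 mm wide inside, its walls 8 mm thick with their tops 60 mm above the bench
- cell3 (a point): centre of cell 3's floor (48 mm above the bench), marked by a black suction hole 20 mm wide; at x = -31, y = +62 mm in the box's frame, axes as the box. The cell is square, 54 mm wide inside, its walls 8 mm thick with their tops 60 mm above the bench
- cell4 (a point): centre of cell 4's floor (48 mm above the bench), marked by a black suction hole 20 mm wide; at x = +31, y = -62 mm in the box's frame, axes as the box. The cell is square, 54 mm wide inside, its walls 8 mm thick with their tops 60 mm above the bench
- cell5 (a point): centre of cell 5's floor (48 mm above the bench), marked by a black suction hole 20 mm wide; at x = +31, y = +0 mm in the box's frame, axes as the box. The cell is square, 54 mm wide inside, its walls 8 mm thick with their tops 60 mm above the bench
- cell6 (a point): centre of cell 6's floor (48 mm above the bench), marked by a black suction hole 20 mm wide; at x = +31, y = +62 mm in the box's frame, axes as the box. The cell is square, 54 mm wide inside, its walls 8 mm thick with their tops 60 mm above the bench
- seated1: turned wooden finial standing in cell 1 at the start, or None if it is absent and the cell starts empty. Same shape as the spares
- seated2: turned wooden finial standing in cell 2 at the start, or None if it is absent and the cell starts empty. Same shape as the spares
- seated3: turned wooden finial standing in cell 3 at the start, or None if it is absent and the cell starts empty. Same shape as the spares
- seated4: turned wooden finial standing in cell 4 at the start, or None if it is absent and the cell starts empty. Same shape as the spares
- seated5: turned wooden finial standing in cell 5 at the start, or None if it is absent and the cell starts empty. Same shape as the spares
- seated6: turned wooden finial standing in cell 6 at the start, or None if it is absent and the cell starts empty. Same shape as the spares
- spare1: spare turned wooden finial, standing on the bench beside the box; 56 mm high, about 60 g: round foot 42 mm wide and 14 mm high, above it a stem and head 26 mm wide, from 14 to 54 mm up (grip there, about 42 mm up, from any side). Origin at the centre of its underside, z up its axis; round, so its yaw means nothing
- spare2: spare turned wooden finial, standing on the bench beside the box; 56 mm high, about 60 g: round foot 42 mm wide and 14 mm high, above it a stem and head 26 mm wide, from 14 to 54 mm up (grip there, about 42 mm up, from any side). Origin at the centre of its underside, z up its axis; round, so its yaw means nothing
- spare3: spare turned wooden finial, standing on the bench beside the box; 56 mm high, about 60 g: round foot 42 mm wide and 14 mm high, above it a stem and head 26 mm wide, from 14 to 54 mm up (grip there, about 42 mm up, from any side). Origin at the centre of its underside, z up its axis; round, so its yaw means nothing
- spare4: spare turned wooden finial, standing on the bench beside the box; 56 mm high, about 60 g: round foot 42 mm wide and 14 mm high, above it a stem and head 26 mm wide, from 14 to 54 mm up (grip there, about 42 mm up, from any side). Origin at the centre of its underside, z up its axis; round, so its yaw means nothing
- spare5: spare turned wooden finial, standing on the bench beside the box; 56 mm high, about 60 g: round foot 42 mm wide and 14 mm high, above it a stem and head 26 mm wide, from 14 to 54 mm up (grip there, about 42 mm up, from any side). Origin at the centre of its underside, z up its axis; round, so its yaw means nothing
- spare6: spare turned wooden finial, standing on the bench beside the box; 56 mm high, about 60 g: round foot 42 mm wide and 14 mm high, above it a stem and head 26 mm wide, from 14 to 54 mm up (grip there, about 42 mm up, from any side). Origin at the centre of its underside, z up its axis; round, so its yaw means nothing
- shutter (a joint): position of the shutter plate across the duct, m: 0 = shut, first stop; 0.035 = half open, second stop; 0.070 = fully open, third stop; travel -0.003 to 0.076. Grows as the handle is drawn along the box's +y, away from the housing. A spring detent pulls the plate into the nearest stop; a pull of about 7 N takes it over the hump midway between stops
- shutter_grip (a point): grip point on the axis of the shutter's handle, 108 mm up: an upright black bar 20 (x) by 18 (y) mm, 20 to 125 mm above the bench, at the +y end of the steel plate (6 mm thick, top edge 78 mm up). At x = +140, y = +35 mm + joint value in the box's frame, axes as the box; gap from bar to housing 36 mm shut, 71 half open, 106 fully open
- mallet: carver's wooden mallet lying on the bench, head 64 mm thick, 230 mm long in all, origin under the joint of head and handle; bystander
- glue_jar: closed jar, 60 mm wide, 90 mm high, origin at centre of underside; bystander
- tin_mug: steel mug, 76 mm wide, 85 mm high, origin at centre of underside; bystander
There are look-alikes about, which are no part of the job. What is shaped like the spare6 but blue or white is not meant.

How it is judged:
On the way, in this order (a step that is already met when the one before it is completed fails the run):
1. the shutter rests in its half-open stop (35 mm, within 6 mm) (value of joint shutter between 0.029 and 0.041 m and velocity of joint shutter between -0.01 and 0.01 m/s), for 0.3 s.
2. every cell holds an upright finial while the shutter still rests at half open (all of step 1 and ((distance between seated1 and cell1 below 0.012 m and angle between seated1's own z axis and vertical below 0.12 rad) or (distance between spare1 and cell1 below 0.012 m and angle between spare1's own z axis and vertical below 0.12 rad) or (distance between spare2 and cell1 below 0.012 m and angle between spare2's own z axis and vertical below 0.12 rad) or (distance between spare3 and cell1 below 0.012 m and angle between spare3's own z axis and vertical below 0.12 rad) or (distance between spare4 and cell1 below 0.012 m and angle between spare4's own z axis and vertical below 0.12 rad) or (distance between spare5 and cell1 below 0.012 m and angle between spare5's own z axis and vertical below 0.12 rad) or (distance between spare6 and cell1 below 0.012 m and angle between spare6's own z axis and vertical below 0.12 rad)) and ((distance between seated2 and cell2 below 0.012 m and angle between seated2's own z axis and vertical below 0.12 rad) or (distance between spare1 and cell2 below 0.012 m and angle between spare1's own z axis and vertical below 0.12 rad) or (distance between spare2 and cell2 below 0.012 m and angle between spare2's own z axis and vertical below 0.12 rad) or (distance between spare3 and cell2 below 0.012 m and angle between spare3's own z axis and vertical below 0.12 rad) or (distance between spare4 and cell2 below 0.012 m and angle between spare4's own z axis and vertical below 0.12 rad) or (distance between spare5 and cell2 below 0.012 m and angle between spare5's own z axis and vertical below 0.12 rad) or (distance between spare6 and cell2 below 0.012 m and angle between spare6's own z axis and vertical below 0.12 rad)) and ((distance between seated3 and cell3 below 0.012 m and angle between seated3's own z axis and vertical below 0.12 rad) or (distance between spare1 and cell3 below 0.012 m and angle between spare1's own z axis and vertical below 0.12 rad) or (distance between spare2 and cell3 below 0.012 m and angle between spare2's own z axis and vertical below 0.12 rad) or (distance between spare3 and cell3 below 0.012 m and angle between spare3's own z axis and vertical below 0.12 rad) or (distance between spare4 and cell3 below 0.012 m and angle between spare4's own z axis and vertical below 0.12 rad) or (distance between spare5 and cell3 below 0.012 m and angle between spare5's own z axis and vertical below 0.12 rad) or (distance between spare6 and cell3 below 0.012 m and angle between spare6's own z axis and vertical below 0.12 rad)) and ((distance between seated4 and cell4 below 0.012 m and angle between seated4's own z axis and vertical below 0.12 rad) or (distance between spare1 and cell4 below 0.012 m and angle between spare1's own z axis and vertical below 0.12 rad) or (distance between spare2 and cell4 below 0.012 m and angle between spare2's own z axis and vertical below 0.12 rad) or (distance between spare3 and cell4 below 0.012 m and angle between spare3's own z axis and vertical below 0.12 rad) or (distance between spare4 and cell4 below 0.012 m and angle between spare4's own z axis and vertical below 0.12 rad) or (distance between spare5 and cell4 below 0.012 m and angle between spare5's own z axis and vertical below 0.12 rad) or (distance between spare6 and cell4 below 0.012 m and angle between spare6's own z axis and vertical below 0.12 rad)) and ((distance between seated5 and cell5 below 0.012 m and angle between seated5's own z axis and vertical below 0.12 rad) or (distance between spare1 and cell5 below 0.012 m and angle between spare1's own z axis and vertical below 0.12 rad) or (distance between spare2 and cell5 below 0.012 m and angle between spare2's own z axis and vertical below 0.12 rad) or (distance between spare3 and cell5 below 0.012 m and angle between spare3's own z axis and vertical below 0.12 rad) or (distance between spare4 and cell5 below 0.012 m and angle between spare4's own z axis and vertical below 0.12 rad) or (distance between spare5 and cell5 below 0.012 m and angle between spare5's own z axis and vertical below 0.12 rad) or (distance between spare6 and cell5 below 0.012 m and angle between spare6's own z axis and vertical below 0.12 rad)) and ((distance between seated6 and cell6 below 0.012 m and angle between seated6's own z axis and vertical below 0.12 rad) or (distance between spare1 and cell6 below 0.012 m and angle between spare1's own z axis and vertical below 0.12 rad) or (distance between spare2 and cell6 below 0.012 m and angle between spare2's own z axis and vertical below 0.12 rad) or (distance between spare3 and cell6 below 0.012 m and angle between spare3's own z axis and vertical below 0.12 rad) or (distance between spare4 and cell6 below 0.012 m and angle between spare4's own z axis and vertical below 0.12 rad) or (distance between spare5 and cell6 below 0.012 m and angle between spare5's own z axis and vertical below 0.12 rad) or (distance between spare6 and cell6 below 0.012 m and angle between spare6's own z axis and vertical below 0.12 rad))), for 0.3 s.
3. the shutter rests in its fully open stop (70 mm, within 6 mm) (value of joint shutter between 0.064 and 0.076 m and velocity of joint shutter between -0.01 and 0.01 m/s), for 0.3 s.
At the end, for the whole second after the job is handed in: The shutter rests at its third stop (70 mm, within 6 mm); each of the 6 cells holds a finial standing upright (within 0.12 rad) on the cell's floor, its underside within 12 mm of the floor's centre; all finials are at rest; the finials seated at the start are still in their own cells (all of step 3 and ((distance between seated1 and cell1 below 0.012 m and angle between seated1's own z axis and vertical below 0.12 rad) or (distance between spare1 and cell1 below 0.012 m and angle between spare1's own z axis and vertical below 0.12 rad) or (distance between spare2 and cell1 below 0.012 m and angle between spare2's own z axis and vertical below 0.12 rad) or (distance between spare3 and cell1 below 0.012 m and angle between spare3's own z axis and vertical below 0.12 rad) or (distance between spare4 and cell1 below 0.012 m and angle between spare4's own z axis and vertical below 0.12 rad) or (distance between spare5 and cell1 below 0.012 m and angle between spare5's own z axis and vertical below 0.12 rad) or (distance between spare6 and cell1 below 0.012 m and angle between spare6's own z axis and vertical below 0.12 rad)) and ((distance between seated2 and cell2 below 0.012 m and angle between seated2's own z axis and vertical below 0.12 rad) or (distance between spare1 and cell2 below 0.012 m and angle between spare1's own z axis and vertical below 0.12 rad) or (distance between spare2 and cell2 below 0.012 m and angle between spare2's own z axis and vertical below 0.12 rad) or (distance between spare3 and cell2 below 0.012 m and angle between spare3's own z axis and vertical below 0.12 rad) or (distance between spare4 and cell2 below 0.012 m and angle between spare4's own z axis and vertical below 0.12 rad) or (distance between spare5 and cell2 below 0.012 m and angle between spare5's own z axis and vertical below 0.12 rad) or (distance between spare6 and cell2 below 0.012 m and angle between spare6's own z axis and vertical below 0.12 rad)) and ((distance between seated3 and cell3 below 0.012 m and angle between seated3's own z axis and vertical below 0.12 rad) or (distance between spare1 and cell3 below 0.012 m and angle between spare1's own z axis and vertical below 0.12 rad) or (distance between spare2 and cell3 below 0.012 m and angle between spare2's own z axis and vertical below 0.12 rad) or (distance between spare3 and cell3 below 0.012 m and angle between spare3's own z axis and vertical below 0.12 rad) or (distance between spare4 and cell3 below 0.012 m and angle between spare4's own z axis and vertical below 0.12 rad) or (distance between spare5 and cell3 below 0.012 m and angle between spare5's own z axis and vertical below 0.12 rad) or (distance between spare6 and cell3 below 0.012 m and angle between spare6's own z axis and vertical below 0.12 rad)) and ((distance between seated4 and cell4 below 0.012 m and angle between seated4's own z axis and vertical below 0.12 rad) or (distance between spare1 and cell4 below 0.012 m and angle between spare1's own z axis and vertical below 0.12 rad) or (distance between spare2 and cell4 below 0.012 m and angle between spare2's own z axis and vertical below 0.12 rad) or (distance between spare3 and cell4 below 0.012 m and angle between spare3's own z axis and vertical below 0.12 rad) or (distance between spare4 and cell4 below 0.012 m and angle between spare4's own z axis and vertical below 0.12 rad) or (distance between spare5 and cell4 below 0.012 m and angle between spare5's own z axis and vertical below 0.12 rad) or (distance between spare6 and cell4 below 0.012 m and angle between spare6's own z axis and vertical below 0.12 rad)) and ((distance between seated5 and cell5 below 0.012 m and angle between seated5's own z axis and vertical below 0.12 rad) or (distance between spare1 and cell5 below 0.012 m and angle between spare1's own z axis and vertical below 0.12 rad) or (distance between spare2 and cell5 below 0.012 m and angle between spare2's own z axis and vertical below 0.12 rad) or (distance between spare3 and cell5 below 0.012 m and angle between spare3's own z axis and vertical below 0.12 rad) or (distance between spare4 and cell5 below 0.012 m and angle between spare4's own z axis and vertical below 0.12 rad) or (distance between spare5 and cell5 below 0.012 m and angle between spare5's own z axis and vertical below 0.12 rad) or (distance between spare6 and cell5 below 0.012 m and angle between spare6's own z axis and vertical below 0.12 rad)) and ((distance between seated6 and cell6 below 0.012 m and angle between seated6's own z axis and vertical below 0.12 rad) or (distance between spare1 and cell6 below 0.012 m and angle between spare1's own z axis and vertical below 0.12 rad) or (distance between spare2 and cell6 below 0.012 m and angle between spare2's own z axis and vertical below 0.12 rad) or (distance between spare3 and cell6 below 0.012 m and angle between spare3's own z axis and vertical below 0.12 rad) or (distance between spare4 and cell6 below 0.012 m and angle between spare4's own z axis and vertical below 0.12 rad) or (distance between spare5 and cell6 below 0.012 m and angle between spare5's own z axis and vertical below 0.12 rad) or (distance between spare6 and cell6 below 0.012 m and angle between spare6's own z axis and vertical below 0.12 rad)) and distance between seated1 and cell1 below 0.012 m and angle between each of seated1, seated2, seated3, seated4, seated5, seated6's own z axis and vertical below 0.12 rad and distance between seated2 and cell2 below 0.012 m and distance between seated3 and cell3 below 0.012 m and distance between seated4 and cell4 below 0.012 m and distance between seated5 and cell5 below 0.012 m and distance between seated6 and cell6 below 0.012 m and linear speed of each of seated1, seated2, seated3, seated4, seated5, seated6, spare1, spare2, spare3, spare4, spare5, spare6 below 0.03 m/s); the robot touches nothing.
It fails at once if the mallet is moved more than 5 cm (distance of mallet from where it was at the start of the episode above 0.05 m).
It fails at once if the glue_jar is moved more than 5 cm (distance of glue_jar from where it was at the start of the episode above 0.05 m).
It fails at once if the tin_mug is moved more than 5 cm (distance of tin_mug from where it was at the start of the episode above 0.05 m).
Of seated1, seated2, seated3, seated4, seated5, seated6 only 1 to 2 are there at a start; the rules pass over those that are not, and their reading is None.
At some moment in a run one of spare1, spare2, spare3, spare4, spare5, spare6 may be knocked a few centimetres aside while the robot is not near it.
It also fails if it takes over 208 s, if anything falls off the work surface, if the arm or the gripper's body presses on something with over 40 N, if the wrist force passes 120 N, or if a joint passes its speed limit or range.

## Robot

A 7-joint arm with a two-finger parallel gripper is mounted at the origin on the work surface. World frame = base frame: x ahead of the robot, y to its left, z up, the work surface at z = 0. Lengths are in m, angles in rad, forces in N, time in s.
With the tool pointing down it reaches from about 0.4 to 0.75 m from the base axis. Payload 19.5 kg.
Tool frame: the origin (TCP) lies midway between the tips of the shut fingers; the grasp point (between the pads) lies 19 mm behind it; z points along the fingers, y is the direction in which the jaws open and shut (so a half turn about z gives the same grasp; the last joint's range is limited). The gripper opens to 85 mm and grips with 20 to 120 N. Pads are 22 mm wide; open, the fingers measure 114 mm over their backs; the gripper's body (76 mm by 85 mm) begins 54 mm behind the grasp point. The pads swing forward as they close: fully open they stand 13 mm farther back than shut.
Start: joints at [1.214, 0.707, -0.028, 1.485, 0.022, 0.951, -0.075], TCP at [0.178, -0.547, 0.231] pointing down, gripper open.
Joint ranges: [-2.71, 2.71], [-0.32, 2.16], [-1.57, 1.52], [0, 2.45], [-1.46, 4.6], [0, 2.02], [-2.83, 2.83]. Speed limits (rad/s): [1.89, 1.89, 2.57, 2.57, 3.01, 3.01, 3.01].

## Interface

Orientations are given as [roll, pitch, yaw] about the fixed x, y, z axes, in that order (R = Rz(yaw) Ry(pitch) Rx(roll)).
In Python, from plant import ctrl gives the robot as it stands.
- The arm moves only by the tool step_arm, never from a script. Its arguments are lists of equal length, an entry for each row: "twist": the turn, a rotation vector about the tool's x, y, z in degrees, a list of three; "dp": the shift along the tool's x, y, z in mm, a list of three; "fingers": the opening, from 0 (shut) to 1 (fully open). In form: {"twist": [[wx, wy, wz], ...], "dp": [[dx, dy, dz], ...], "fingers": [fingers, ...]}. A call has 1 to 20 rows; each row shifts and turns the commanded pose from where the row before left it, along the tool's axes as they then stand; what a row does not reach is not made up. A row lasts 1/8 s, in which the tool goes at most 62.5 mm and 10.7 degrees, less where a joint would pass 70% of its speed; a pose out of reach is approached as far as the arm can. A call is refused whole if a number of a shift passes 62.5 or a number of a turn 10.7, either way. A call with a gripper value outside its range is refused whole. The fingers move at their own pace and stop on an object; the grip force is fixed at half the most. Time passes only in rows, so rows that do not move let the fingers close. It gives the time, the measured TCP pose, the force and the opening at its end, in the units of the state.
- ctrl.observe(): the state, without advancing time (a new reading comes with each control period).
- ctrl.camera(name): name is "side" or "top" or "wrist"; returns a dict with "pixels" (384x512x3 uint8, red, green, blue), "vfov" (degrees; the focal length in pixels is half the picture's height over the tangent of half this angle, whatever the lens; pixels are square), "cx", "cy" (the principal point, pixels), "rvec" (rotation vector, rad) and "tvec" (3), from world to camera coordinates, as OpenCV has them; the wrist camera has in their place "tool_from_camera" (4x4, takes a point from camera to tool coordinates, whose origin is the TCP and whose axes are the flange's). Camera axes: x right, y down, z forward; pixel columns grow to the right and rows downward; lengths in m; the calibration is good to about 2 mm. A picture is of the moment at which its call begins: read the wrist's pose just before it. There is no depth.
- ctrl.hand_in(): hands the job in, once; it reports no verdict.
The state is a dict: "t": time; "q": joint angles; "joint_vel": joint speeds; "joint_efforts": joint torques, N m; "ee_pos": TCP position; "tool_rot": TCP orientation; "contact_force": force on the tool from outside, world axes, zero at the start; "ft_torque": the same for the moment, N m; "gripper_width": finger opening in m.
Only numpy, scipy, OpenCV 4.12 (cv2) and the standard library are available. Lean on these libraries where they do the work, as an engineer would, in place of code of your own. Each camera call takes 0.05 s, during which the arm holds its last target. There are 200 camera calls.

## Working session

There is one attempt and no reset: what is moved stays moved. The work goes in short steps, Python scripts to look and compute and a tool call to move; the robot and the scene stay as the last step left them, time stands still between calls to the robot, and variables do not carry over. Pictures are saved under pics/ and viewed, about 12 in all and at most 16, crops included, and the job is handed in when it is done.

Besides the shell and the picture viewer there is one more tool, called after "Emit:" as a command line: name --argument value ..., lists and objects as JSON in quotes. step_arm: Moves the arm, as the interface text tells. Its arguments: {"type":"object","properties":{"twist":{"type":"array","items":{"type":"array","items":{"type":"number"}}},"dp":{"type":"array","items":{"type":"array","items":{"type":"number"}}},"fingers":{"type":"array","items":{"type":"number"}}},"required":["twist","dp","fingers"]}

```bash
mkdir -p pics; cat > h.py <<'E'
from plant import ctrl
import numpy as np, cv2
from scipy.spatial.transform import Rotation as R
def snap(name,fn):
    s=ctrl.observe(); c=ctrl.camera(name)
    cv2.imwrite('pics/'+fn+'.png',cv2.cvtColor(c['pixels'],cv2.COLOR_RGB2BGR))
    c['s']=s; np.save('pics/'+fn+'.npy',c,allow_pickle=True); return c
def load(fn): return np.load('pics/'+fn+'.npy',allow_pickle=True).item()
def cam(c):
    f=c['pixels'].shape[0]/2/np.tan(np.radians(c['vfov'])/2)
    if 'rvec' in c:
        Rm=cv2.Rodrigues(np.array(c['rvec'],float))[0].T; o=-Rm@np.array(c['tvec'],float).ravel()
    else:
        T=np.array(c['tool_from_camera']); Rt=R.from_euler('xyz',c['s']['tool_rot']).as_matrix()
        Rm=Rt@T[:3,:3]; o=Rt@T[:3,3]+c['s']['ee_pos']
    return f,Rm,o
def ray(c,u,v,z):
    f,Rm,o=cam(c); d=Rm@np.array([(u-c['cx'])/f,(v-c['cy'])/f,1]); return o+d*(z-o[2])/d[2]
def proj(c,P):
    f,Rm,o=cam(c); p=(np.atleast_2d(P)-o)@Rm; return np.c_[f*p[:,0]/p[:,2]+c['cx'],f*p[:,1]/p[:,2]+c['cy']]
def big(fn,out,x0,y0,x1,y1,k):
    im=cv2.imread('pics/'+fn+'.png')[y0:y1,x0:x1]; cv2.imwrite('pics/'+out+'.png',cv2.resize(im,None,fx=k,fy=k,interpolation=cv2.INTER_CUBIC))
E
python3 - <<'E'
from h import *
for n in('top','side'):
    c=snap(n,n+'0'); f,Rm,o=cam(c); print(n,c['vfov'],c['cx'],c['cy'],o,Rm[:,2])
    print({k:v for k,v in c.items() if k not in('pixels','s')})
print(ctrl.observe())
big('top0','top0b',0,0,512,384,1.56)
E
```

```text
top 56.688925171574304 262.42211753832026 188.34000338026968 [0.44336827 0.05841613 1.09043292] [ 0.09144057  0.02175204 -0.99557294]
{'vfov': 56.688925171574304, 'cx': 262.42211753832026, 'cy': 188.34000338026968, 'rvec': array([ 2.13071892, -2.19602695,  0.07369617]), 'tvec': array([0.09797521, 0.53845044, 1.04379298])}
side 54.2543211469062 250.39244403418516 185.97395080837788 [0.43914387 0.70480591 0.76864794] [ 0.10691767 -0.68571609 -0.71997365]
{'vfov': 54.2543211469062, 'cx': 250.39244403418516, 'cy': 185.97395080837788, 'rvec': array([ 0.19904281, -2.84898825,  1.14820264]), 'tvec': array([0.54364643, 0.07252808, 0.98975077])}
{'t': 0.1, 'q': array([ 1.21429204,  0.70703272, -0.02761074,  1.48492512,  0.02198151,
        0.95087856, -0.07549965]), 'joint_vel': array([ 0.0017116 , -0.00079441,  0.00091622, -0.00162489, -0.00036527,
        0.00121675, -0.00038475]), 'joint_efforts': array([ 4.21246350e-04, -8.84300923e+01,  1.23676937e+00, -2.36459613e+01,
        1.71040959e-02,  5.03084710e-03,  9.10342692e-05]), 'ee_pos': array([ 0.17797263, -0.5465339 ,  0.23088526]), 'tool_rot': array([-3.14065073e+00,  1.58287030e-05,  3.14787920e-01]), 'contact_force': array([0.10183126, 0.63534834, 0.41059491]), 'ft_torque': array([-0.1103654 , -0.02898047,  0.05386439]), 'gripper_width': 0.08556548613132492}
```

View pics/top0b.png

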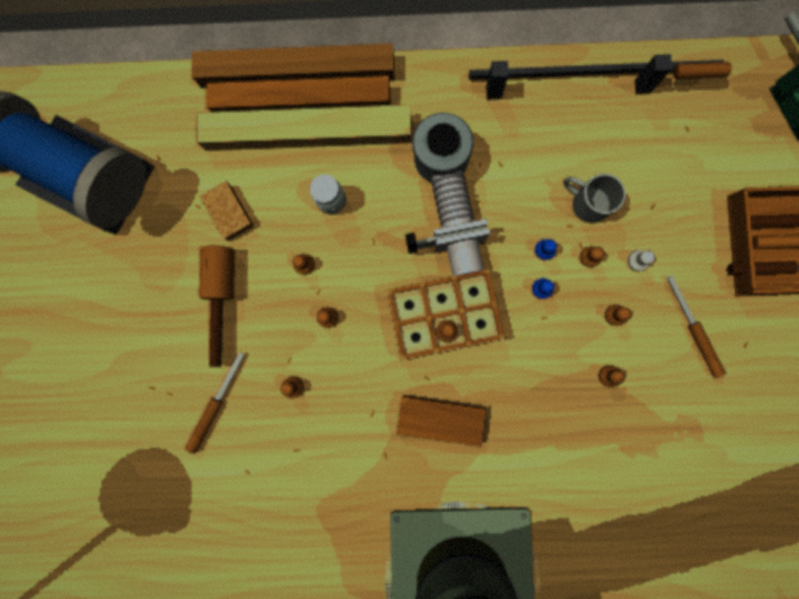

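View pics/side0.png

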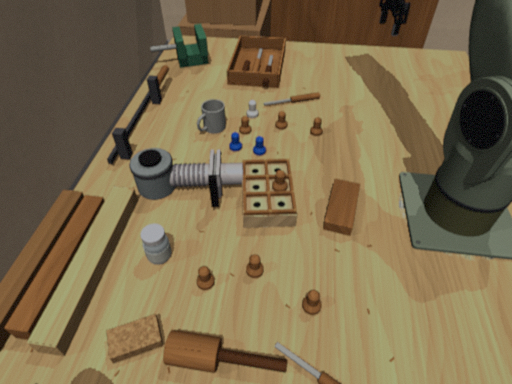

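The top view shows cell 2 occupied (near row, middle) and five cells empty. The six brown spares are at roughly (303,263), (327,316), (292,386), (592,255), (618,314) and (611,375). The handle is left of the housing, at (411,243).

```bash
python3 - <<'E'
from h import *
big('top0','top0c',170,130,430,270,3.07)
E
```

```text
(no output)
```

View pics/top0c.png

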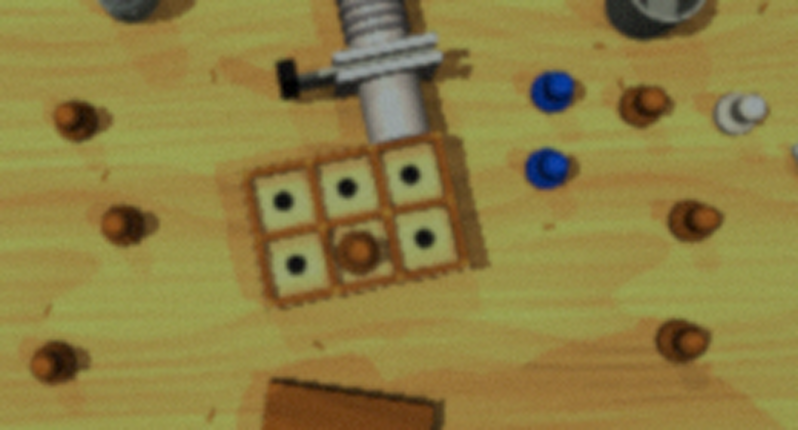

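```bash
cat >> h.py <<'E'
def fitbox(W,cells):
    L={1:(-31,-62),2:(-31,0),3:(-31,62),4:(31,-62),5:(31,0),6:(31,62)}
    A=np.array([L[k] for k in cells])/1000; W=np.array(W)[:,:2]
    a=A[:,0]+1j*A[:,1]; w=W[:,0]+1j*W[:,1]
    p=np.angle(np.vdot(a-a.mean(),w-w.mean())); t=w.mean()-a.mean()*np.exp(1j*p)
    r=a*np.exp(1j*p)+t-w
    return np.array([t.real,t.imag,p]),np.abs(r)
def b2w(B,x,y): 
    w=complex(x,y)*np.exp(1j*B[2])+complex(B[0],B[1]); return np.array([w.real,w.imag])
E
python3 - <<'E'
from h import *
c=load('top0'); k=3.07
g=lambda u,v,z: ray(c,170+(u+.5)/k-.5,130+(v+.5)/k-.5,z)
W=[g(*p,.048) for p in [(424,238),(297,264),(410,174),(347,187),(284,200)]]
B,r=fitbox(W,[1,3,4,5,6]); print(B,np.degrees(B[2]),r)
for k2,(x,y) in {1:(-31,-62),2:(-31,0),3:(-31,62),4:(31,-62),5:(31,0),6:(31,62),'grip':(140,35)}.items(): 
    w=b2w(B,x/1e3,y/1e3);print(k2,w.round(4))
print('gripmeas',g(288,68,.125)); s=g(359,250,.048+.055); print('seat2',s)
for n,p in zip('ABCDEF',[(72,116),(119,223),(45,363),(653,101),(706,217),(690,341)]):
    w=g(*p,.055); print(n,w[:2].round(4),np.hypot(*w[:2]).round(3))
E
```

```text
[0.49997397 0.01654118 0.1725769 ] 9.887928131519109 [0.00045619 0.00042449 0.00054036 0.00015057 0.0005002 ]
1 [ 0.4801 -0.0499]
2 [0.4694 0.0112]
3 [0.4588 0.0723]
4 [ 0.5412 -0.0392]
5 [0.5305 0.0219]
6 [0.5199 0.0829]
grip [0.6319 0.0751]
gripmeas [0.63277679 0.0736856  0.125     ]
seat2 [0.46879212 0.01496364 0.103     ]
A [0.6068 0.2838] 0.67
B [0.5025 0.24  ] 0.557
C [0.3726 0.312 ] 0.486
D [ 0.603 -0.271] 0.661
E [ 0.4913 -0.3138] 0.583
F [ 0.3764 -0.2917] 0.476
```

```bash
cat >> h.py <<'E'
import json
def plan(wps,fing,step=45,yaw=None):
    """wps: list of (x,y,z) TCP waypoints; prints rounded rows from present pose"""
    s=ctrl.observe(); p=np.array(s['ee_pos']); y0=s['tool_rot'][2]
    yaw=y0 if yaw is None else yaw
    dy=(yaw-y0+np.pi)%(2*np.pi)-np.pi; dp=[];tw=[];cur=y0
    for i,w in enumerate(wps):
        w=np.array(w); n=max(1,int(np.ceil(np.linalg.norm(w-p)*1e3/step)))
        if i==0: n=max(n,int(np.ceil(abs(np.degrees(dy))/7)))
        tgt=w; 
        for k in range(n):
            d=(tgt-p)/(n-k)*1e3; c,sn=np.cos(cur),np.sin(cur)
            r=[round(c*d[0]+sn*d[1]),round(sn*d[0]-c*d[1]),round(-d[2])]
            dp.append(r); p=p+np.array([c*r[0]+sn*r[1],sn*r[0]-c*r[1],-r[2]])/1e3
            t=0
            if i==0 and abs(dy)>.008: t=round(-np.degrees(y0+dy*(k+1)/n-cur),1); cur-=np.radians(t)
            tw.append([0,0,t])
    print('t',round(s['t'],2),'at',np.round(s['ee_pos'],4),'w',round(s['gripper_width'],4),'end',p.round(4),len(dp))
    print(json.dumps({'twist':tw,'dp':dp,'fingers':[fing]*len(dp)}).replace(' ',''))
E
python3 -c "
from h import *
plan([(.632,.0751,.24)],.6,50,np.radians(99.9))"
```

```text
t 0.1 at [ 0.178  -0.5465  0.2309] w 0.0856 end [0.6317 0.0751 0.2399] 16
{"twist":[[0,0,-5.1],[0,0,-5.1],[0,0,-5.1],[0,0,-5.2],[0,0,-5.1],[0,0,-5.1],[0,0,-5.1],[0,0,-5.1],[0,0,-5.1],[0,0,-5.2],[0,0,-5.1],[0,0,-5.1],[0,0,-5.1],[0,0,-5.1],[0,0,-5.1],[0,0,-5.2]],"dp":[[39,-28,-1],[41,-25,-1],[43,-21,-1],[45,-17,0],[46,-13,-1],[47,-8,0],[48,-4,-1],[48,0,0],[48,4,-1],[48,9,0],[46,13,-1],[45,17,0],[44,21,-1],[41,25,0],[39,28,-1],[37,31,0]],"fingers":[0.6,0.6,0.6,0.6,0.6,0.6,0.6,0.6,0.6,0.6,0.6,0.6,0.6,0.6,0.6,0.6]}
```

Emit:
step_arm --twist '[[0, 0, -5.1], [0, 0, -5.1], [0, 0, -5.1], [0, 0, -5.2], [0, 0, -5.1], [0, 0, -5.1], [0, 0, -5.1], [0, 0, -5.1], [0, 0, -5.1], [0, 0, -5.2], [0, 0, -5.1], [0, 0, -5.1], [0, 0, -5.1], [0, 0, -5.1], [0, 0, -5.1], [0, 0, -5.2], [0, 0, 0], [0, 0, 0]]' --dp '[[39, -28, -1], [41, -25, -1], [43, -21, -1], [45, -17, 0], [46, -13, -1], [47, -8, 0], [48, -4, -1], [48, 0, 0], [48, 4, -1], [48, 9, 0], [46, 13, -1], [45, 17, 0], [44, 21, -1], [41, 25, 0], [39, 28, -1], [37, 31, 0], [0, 0, 0], [0, 0, 0]]' --fingers '[0.6, 0.6, 0.6, 0.6, 0.6, 0.6, 0.6, 0.6, 0.6, 0.6, 0.6, 0.6, 0.6, 0.6, 0.6, 0.6, 0.6, 0.6]'

```text
t: 2.35
ee_pos: [0.6315, 0.0742, 0.2399]
tool_rot: [-3.141, 0.0, 1.743]
contact_force: [-0.4, -0.0, 0.3]
gripper_width: 0.0516
```

```bash
python3 - <<'E'
from h import *
c=snap('wrist','w1'); print(c['tool_from_camera'],c['vfov'])
print(c['s']['tool_rot'],c['s']['q'])
plan([(.632,.0751,.24)],.6,50,np.radians(99.9))
print(proj(c,[(.632,.0751,.125)]))
E
```

```text
[[-5.69766045e-04 -9.63287320e-01 -2.68471998e-01  6.87257506e-02]
 [ 9.99999179e-01 -2.40654750e-04 -1.25877525e-03 -1.37518625e-05]
 [ 1.14795318e-03 -2.68472494e-01  9.63286667e-01 -1.41908268e-01]
 [ 0.00000000e+00  0.00000000e+00  0.00000000e+00  1.00000000e+00]] 62.669649439493604
[-3.14076753e+00  4.40806614e-04  1.74330037e+00] [-0.02146344  0.81393068 -0.34355863  1.21367767  0.27093353  1.15877272
 -0.20083177]
t 2.4 at [0.6315 0.0738 0.2402] w 0.051 end [0.6323 0.075  0.2402] 1
{"twist":[[0,0,0]],"dp":[[1,1,0]],"fingers":[0.6]}
[[260.09124905 186.56598369]]
```

View pics/w1.png

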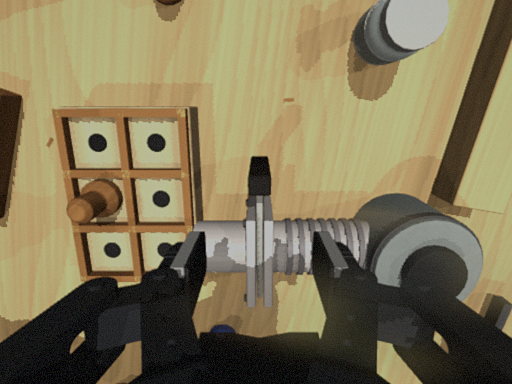

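The handle top is centred at about (261,185) in the wrist view; the prediction was (260,187), so they agree. I'll cross-check the box from the holes in this view, then descend.

```bash
python3 - <<'E'
from h import *
c=load('w1')
W=[ray(c,u,v,.048) for u,v in [(113,250),(97,143),(161,199),(157,143)]]
B,r=fitbox(W,[1,3,5,6]); print(B,r)
E
```

```text
[0.49988968 0.01683903 0.17604024] [0.00044037 0.00063876 0.00045462 0.00076997]
```

Emit:
step_arm --twist '[[0, 0, 0], [0, 0, 0], [0, 0, 0], [0, 0, 0], [0, 0, 0], [0, 0, 0], [0, 0, 0], [0, 0, 0], [0, 0, 0], [0, 0, 0], [0, 0, 0]]' --dp '[[1, 1, 38], [0, 0, 38], [0, 0, 38], [0, 0, 36], [0, 0, 0], [0, 0, 0], [0, 0, 0], [0, 0, 0], [0, 0, 0], [0, 0, 0], [0, 0, 0]]' --fingers '[0.6, 0.6, 0.6, 0.6, 0.6, 0, 0, 0, 0, 0, 0]'

```text
t: 3.78
ee_pos: [0.6316, 0.0756, 0.0923]
tool_rot: [-3.14, 0.001, 1.744]
contact_force: [-16.7, -3.4, 18.5]
gripper_width: 0.0192
```

Emit:
step_arm --twist '[[0, 0, 0], [0, 0, 0], [0, 0, 0], [0, 0, 0], [0, 0, 0], [0, 0, 0], [0, 0, 0], [0, 0, 0], [0, 0, 0], [0, 0, 0]]' --dp '[[5, 0, 0], [5, 0, 0], [5, 0, 0], [5, 0, 0], [5, 0, 0], [5, 0, 0], [4, 0, 0], [0, 0, 0], [0, 0, 0], [0, 0, 0]]' --fingers '[0, 0, 0, 0, 0, 0, 0, 0, 0, 0]'

```text
t: 5.03
ee_pos: [0.6257, 0.1096, 0.0923]
tool_rot: [-3.14, -0.0, 1.744]
contact_force: [-16.0, -1.3, 20.2]
gripper_width: 0.0191
```

Emit:
step_arm --twist '[[0, 0, 0], [0, 0, 0], [0, 0, 0], [0, 0, 0], [0, 0, 0], [0, 0, 0]]' --dp '[[0, 0, 0], [0, 0, 0], [0, 0, 0], [0, 0, 0], [0, 0, -40], [0, 0, -40]]' --fingers '[0.55, 0.55, 0.55, 0.55, 0.55, 0.55]'

```text
t: 5.78
ee_pos: [0.6266, 0.1095, 0.1713]
tool_rot: [-3.141, -0.0, 1.744]
contact_force: [0.2, -0.2, 0.4]
gripper_width: 0.047
```

```bash
python3 - <<'E'
from h import *
c=snap('top','top1'); B=[.4999,.0167,.1743]
for j in (0,.035,.07): print(j,proj(c,[np.r_[b2w(B,.14,.035+j),.125]]))
big('top1','top1b',225,130,325,240,5)
# plan to above nearest spare B
plan([(.5025,.24,.20),(.5025,.24,.12)],.6,50)
E
```

```text
0 [[262.84474135 152.21694705]]
0.035 [[250.3855089  154.81136768]]
0.07 [[237.93123328 157.40475613]]
t 5.83 at [0.6282 0.11   0.1766] w 0.0473 end [0.5029 0.2404 0.1196] 6
{"twist":[[0,0,0],[0,0,0],[0,0,0],[0,0,0],[0,0,0],[0,0,0]],"dp":[[37,-25,-6],[38,-25,-6],[37,-26,-6],[38,-25,-5],[0,0,40],[0,0,40]],"fingers":[0.6,0.6,0.6,0.6,0.6,0.6]}
```

View pics/top1b.png

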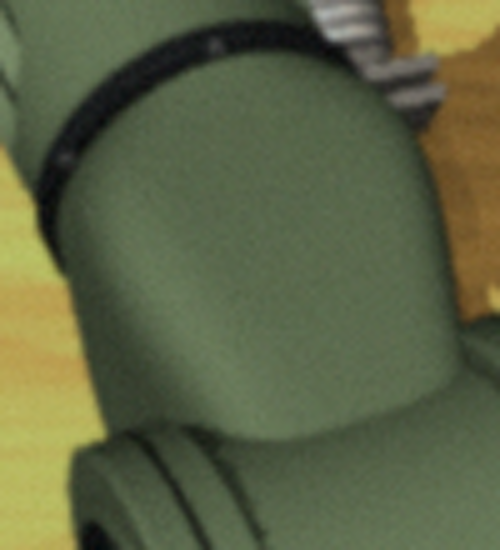

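The arm hides the handle in that top view, so I'll check after moving above spare B.

Emit:
step_arm --twist '[[0, 0, 0], [0, 0, 0], [0, 0, 0], [0, 0, 0], [0, 0, 0], [0, 0, 0]]' --dp '[[37, -25, -6], [38, -25, -6], [37, -26, -6], [38, -25, -5], [0, 0, 0], [0, 0, 0]]' --fingers '[0.6, 0.6, 0.6, 0.6, 0.6, 0.6]'

```text
t: 6.58
ee_pos: [0.5017, 0.2394, 0.1933]
tool_rot: [3.141, 0.0, 1.744]
contact_force: [0.3, -0.5, 0.1]
gripper_width: 0.051
```

```bash
python3 - <<'E'
from h import *
c=snap('wrist','w2'); d=snap('top','top2')
B=[.4999,.0167,.1743]
print('B pred',proj(c,[(.5025,.24,.056)]))
for j in (0,.035,.07): print(j,proj(d,[np.r_[b2w(B,.14,.035+j),.125]]))
a=cv2.imread('pics/w2.png'); b=cv2.imread('pics/top2.png')[110:240,160:333]
cv2.imwrite('pics/m2.png',np.vstack([cv2.resize(a,(400,300)),cv2.resize(b,(400,300),interpolation=cv2.INTER_CUBIC)]))
E
```

```text
B pred [[260.1003629  180.62620749]]
0 [[262.84474135 152.21694705]]
0.035 [[250.3855089  154.81136768]]
0.07 [[237.93123328 157.40475613]]
```

View pics/m2.png

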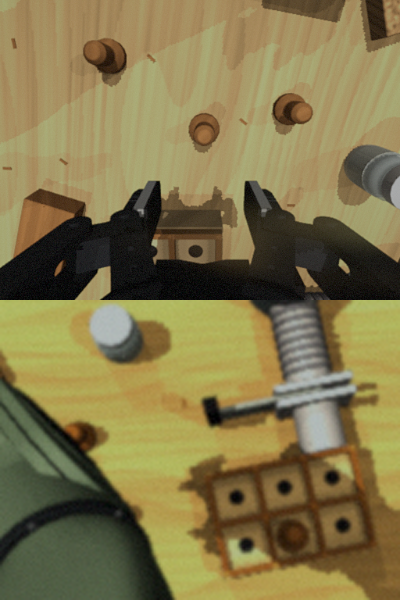

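The shutter is half open: the bar is at (251,156), predicted (250,155). Spare B is about where expected, so I'll enlarge it for a better fix.

```bash
python3 - <<'E'
from h import *
c=load('w2')
big('w2','w2c',215,120,305,210,6)
for x,y,z in [(.5025,.24,.056),(.5025,.24,.0),(.5025,.24,.014)]:
    P=[(x+.021*np.cos(t) if z<.02 else x+.013*np.cos(t), y+(.021 if z<.02 else .013)*np.sin(t), z) for t in np.arange(0,6.3,1.57)]
    q=(proj(c,P)-[215,120])*6; print(z,q.round().tolist(),((proj(c,[(x,y,z)])-[215,120])*6).round())
E
```

```text
0.056 [[355.0, 378.0], [286.0, 281.0], [186.0, 349.0], [256.0, 445.0], [355.0, 378.0]] [[271. 364.]]
0.0 [[384.0, 309.0], [290.0, 175.0], [155.0, 270.0], [250.0, 401.0], [384.0, 310.0]] [[270. 290.]]
0.014 [[389.0, 326.0], [291.0, 187.0], [150.0, 285.0], [249.0, 421.0], [389.0, 327.0]] [[270. 306.]]
```

View pics/w2c.png

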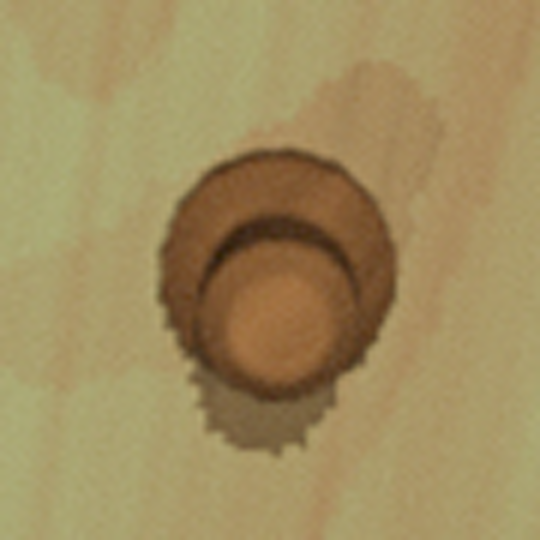

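Spare B's foot is centred at (278,268) in the crop, against a predicted (270,298). That puts B at about (0.503, 0.2455), so I'll grasp there.

```bash
python3 - <<'E'
from h import *
plan([(.503,.2455,.10),(.503,.2455,.024)],.6,50)
E
```

```text
t 6.67 at [0.5019 0.239  0.1931] w 0.0514 end [0.5029 0.2452 0.0241] 4
{"twist":[[0,0,0],[0,0,0],[0,0,0],[0,0,0]],"dp":[[3,1,47],[3,1,46],[0,0,38],[0,0,38]],"fingers":[0.6,0.6,0.6,0.6]}
```

Emit:
step_arm --twist '[[0, 0, 0], [0, 0, 0], [0, 0, 0], [0, 0, 0], [0, 0, 0], [0, 0, 0], [0, 0, 0], [0, 0, 0], [0, 0, 0], [0, 0, 0], [0, 0, 0], [0, 0, 0], [0, 0, 0], [0, 0, 0], [0, 0, 0], [0, 0, 0]]' --dp '[[3, 1, 47], [3, 1, 46], [0, 0, 38], [0, 0, 38], [0, 0, 0], [0, 0, 0], [0, 0, 0], [0, 0, 0], [0, 0, 0], [0, 0, -20], [0, 0, -40], [0, 0, -40], [0, 0, -40], [0, 0, -10], [0, 0, 0], [0, 0, 0]]' --fingers '[0.6, 0.6, 0.6, 0.6, 0.6, 0, 0, 0, 0, 0, 0, 0, 0, 0, 0, 0]'

```text
t: 8.68
ee_pos: [0.502, 0.2459, 0.1736]
tool_rot: [-3.141, 0.0, 1.744]
contact_force: [-0.0, -0.8, -0.5]
gripper_width: 0.0243
```

```bash
cat >> h.py <<'E'
BX=np.array([.4999,.0167,.1743]); CELL={1:(-.031,-.062),2:(-.031,0),3:(-.031,.062),4:(.031,-.062),5:(.031,0),6:(.031,.062)}
def place(k,z=.074,up=.175):
    x,y=b2w(BX,*CELL[k]); print('cell',k,x.round(4),y.round(4)); plan([(x,y,up),(x,y,.10),(x,y,z)],0,40)
E
python3 -c "
from h import *
place(6)"
```

```text
cell 6 0.5197 0.0831
t 8.68 at [0.502  0.2459 0.1736] w 0.0243 end [0.5193 0.0834 0.0736] 8
{"twist":[[0,0,0],[0,0,0],[0,0,0],[0,0,0],[0,0,0],[0,0,0],[0,0,0],[0,0,0]],"dp":[[-33,-2,0],[-33,-2,0],[-32,-2,0],[-33,-2,-1],[-32,-3,0],[0,0,37],[0,0,38],[0,0,26]],"fingers":[0,0,0,0,0,0,0,0]}
```

Emit:
step_arm --twist '[[0, 0, 0], [0, 0, 0], [0, 0, 0], [0, 0, 0], [0, 0, 0], [0, 0, 0], [0, 0, 0]]' --dp '[[-33, -2, 0], [-33, -2, 0], [-32, -2, 0], [-33, -2, -1], [-32, -3, 0], [0, 0, 0], [0, 0, 0]]' --fingers '[0, 0, 0, 0, 0, 0, 0]'

```text
t: 9.55
ee_pos: [0.5193, 0.0843, 0.1748]
tool_rot: [-3.141, -0.001, 1.745]
contact_force: [-0.1, -0.2, -0.1]
gripper_width: 0.0244
```

```bash
python3 - <<'E'
from h import *
c=snap('wrist','w3');place(6)
big('w3','w3c',180,110,350,240,4.6)
E
```

```text
cell 6 0.5197 0.0831
t 9.6 at [0.5193 0.0846 0.1749] w 0.0245 end [0.5195 0.0836 0.0739] 4
{"twist":[[0,0,0],[0,0,0],[0,0,0],[0,0,0]],"dp":[[-1,0,0],[0,0,37],[0,0,38],[0,0,26]],"fingers":[0,0,0,0]}
```

View pics/w3c.png

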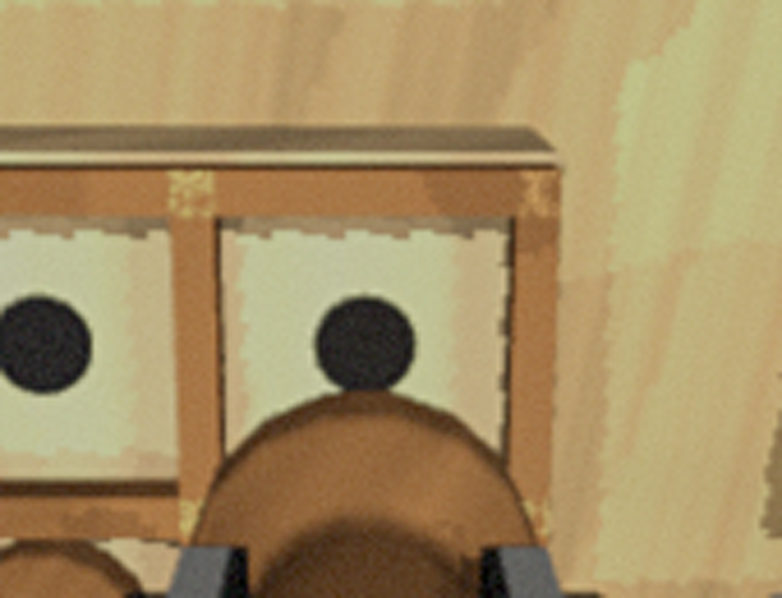

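```bash
python3 - <<'E'
from h import *
c=load('w3'); p=np.array(c['s']['ee_pos']); y=c['s']['tool_rot'][2]; d=np.array([np.cos(y),np.sin(y),0])
for o in(-.004,0,.004):
  for z in(0,.014): print(o,z,((proj(c,[p+d*(.021+o)+[0,0,-.024+z]])-[180,110])*4.6).round())
E
```

```text
-0.004 0 [[365. 416.]]
-0.004 0.014 [[364. 453.]]
0 0 [[365. 384.]]
0 0.014 [[364. 419.]]
0.004 0 [[365. 351.]]
0.004 0.014 [[364. 384.]]
```

Emit:
step_arm --twist '[[0, 0, 0], [0, 0, 0], [0, 0, 0], [0, 0, 0], [0, 0, 0], [0, 0, 0]]' --dp '[[-1, 0, 0], [0, 0, 37], [0, 0, 30], [0, 0, 20], [0, 0, 8], [0, 0, 0]]' --fingers '[0, 0, 0, 0, 0, 0]'

```text
t: 10.35
ee_pos: [0.5197, 0.0829, 0.0804]
tool_rot: [-3.141, -0.0, 1.745]
contact_force: [0.5, -0.5, -1.2]
gripper_width: 0.0246
```

Emit:
step_arm --twist '[[0, 0, 0], [0, 0, 0], [0, 0, 0], [0, 0, 0]]' --dp '[[0, 0, 3], [0, 0, 3], [0, 0, 0], [0, 0, 0]]' --fingers '[0, 0, 0, 0]'

```text
t: 10.85
ee_pos: [0.5198, 0.0827, 0.0745]
tool_rot: [3.141, -0.0, 1.744]
contact_force: [0.4, -0.1, 0.2]
gripper_width: 0.0244
```

Emit:
step_arm --twist '[[0, 0, 0], [0, 0, 0], [0, 0, 0], [0, 0, 0], [0, 0, 0], [0, 0, 0], [0, 0, 0], [0, 0, 0], [0, 0, 0], [0, 0, 0]]' --dp '[[0, 0, 1], [0, 0, 0], [0, 0, 0], [0, 0, 0], [0, 0, 0], [0, 0, -20], [0, 0, -40], [0, 0, -40], [0, 0, -15], [0, 0, 0]]' --fingers '[0, 0, 0.5, 0.5, 0.5, 0.5, 0.5, 0.5, 0.5, 0.5]'

```text
t: 12.1
ee_pos: [0.52, 0.0827, 0.1889]
tool_rot: [3.14, -0.0, 1.744]
contact_force: [0.9, 0.7, 0.0]
gripper_width: 0.0429
```

```bash
python3 - <<'E'
from h import *
plan([(.609,.29,.193)],.6,50)
E
```

```text
t 12.1 at [0.52   0.0827 0.1889] w 0.0429 end [0.6086 0.29   0.1929] 5
{"twist":[[0,0,0],[0,0,0],[0,0,0],[0,0,0],[0,0,0]],"dp":[[38,25,-1],[38,25,-1],[38,24,-1],[37,25,-1],[38,24,0]],"fingers":[0.6,0.6,0.6,0.6,0.6]}
```

Emit:
step_arm --twist '[[0, 0, 0], [0, 0, 0], [0, 0, 0], [0, 0, 0], [0, 0, 0], [0, 0, 0], [0, 0, 0]]' --dp '[[38, 25, -1], [38, 25, -1], [38, 24, -1], [37, 25, -1], [38, 24, 0], [0, 0, 0], [0, 0, 0]]' --fingers '[0.6, 0.6, 0.6, 0.6, 0.6, 0.6, 0.6]'

```text
t: 12.98
ee_pos: [0.608, 0.2894, 0.1911]
tool_rot: [-3.14, 0.001, 1.744]
contact_force: [0.3, -1.2, 1.2]
gripper_width: 0.0515
```

```bash
cat >> h.py <<'E'
def crop(c,x,y,half=60,k=6,z0=0):
    """crop with grid centred on projected foot mid-height at (x,y); writes pics/<fn>"""
    u,v=proj(c,[(x,y,z0+.007)])[0]; u0,v0=int(max(0,u-half)),int(max(0,v-half))
    im=cv2.cvtColor(c['pixels'],cv2.COLOR_RGB2BGR)[v0:v0+2*half,u0:u0+2*half]
    im=cv2.resize(im,None,fx=k,fy=k,interpolation=cv2.INTER_CUBIC)
    return im,(u0,v0,k)
def rings(im,info,c,x,y,z0=0):
    for r,z,col in((.021,.0,(255,0,0)),(.021,.014,(255,0,0)),(.013,.054,(0,255,0))):
        P=[(x+r*np.cos(t),y+r*np.sin(t),z0+z) for t in np.linspace(0,2*np.pi,60)]
        q=(proj(c,P)-[info[0]-.5,info[1]-.5])*info[2]-.5
        cv2.polylines(im,[q.round().astype(int)],True,col,1)
    return im
E
python3 - <<'E'
from h import *
c=snap('wrist','w4'); print(c['s']['ee_pos'])
im,i=crop(c,.609,.29,45,6); cv2.imwrite('pics/w4c.png',rings(im,i,c,.609,.29))
E
```

```text
[0.60801527 0.28939658 0.19112851]
```

View pics/w4c.png

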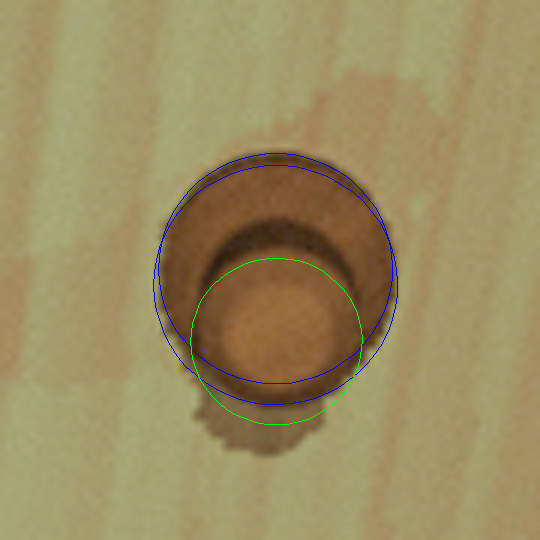

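The predicted rings match spare A to within 1 mm, so I'll grasp at (0.609, 0.290).

Emit:
step_arm --twist '[[0, 0, 0], [0, 0, 0], [0, 0, 0], [0, 0, 0], [0, 0, 0], [0, 0, 0], [0, 0, 0], [0, 0, 0], [0, 0, 0], [0, 0, 0], [0, 0, 0], [0, 0, 0], [0, 0, 0], [0, 0, 0], [0, 0, 0], [0, 0, 0]]' --dp '[[0.4, 1, 47], [0, 0.2, 46], [0, 0, 38], [0, 0, 36], [0, 0, 0], [0, 0, 0], [0, 0, 0], [0, 0, 0], [0, 0, 0], [0, 0, -20], [0, 0, -40], [0, 0, -40], [0, 0, -40], [0, 0, -10], [0, 0, 0], [0, 0, 0]]' --fingers '[0.6, 0.6, 0.6, 0.6, 0.6, 0, 0, 0, 0, 0, 0, 0, 0, 0, 0, 0]'

```text
t: 15.02
ee_pos: [0.609, 0.2904, 0.1746]
tool_rot: [-3.14, 0.0, 1.744]
contact_force: [0.9, 0.3, -1.2]
gripper_width: 0.0242
```

```bash
python3 -c "
from h import *
place(5)"
```

```text
cell 5 0.5304 0.0221
t 15.03 at [0.609  0.2904 0.1746] w 0.0242 end [0.5302 0.0218 0.0736] 10
{"twist":[[0,0,0],[0,0,0],[0,0,0],[0,0,0],[0,0,0],[0,0,0],[0,0,0],[0,0,0],[0,0,0],[0,0,0]],"dp":[[-36,-18,0],[-36,-18,0],[-36,-18,0],[-36,-17,0],[-36,-18,0],[-35,-17,0],[-36,-18,0],[0,0,37],[0,0,38],[0,0,26]],"fingers":[0,0,0,0,0,0,0,0,0,0]}
```

Emit:
step_arm --twist '[[0, 0, 0], [0, 0, 0], [0, 0, 0], [0, 0, 0], [0, 0, 0], [0, 0, 0], [0, 0, 0], [0, 0, 0], [0, 0, 0]]' --dp '[[-36, -18, 0], [-36, -18, 0], [-36, -18, 0], [-36, -17, 0], [-36, -18, 0], [-35, -17, 0], [-36, -18, 0], [0, 0, 0], [0, 0, 0]]' --fingers '[0, 0, 0, 0, 0, 0, 0, 0, 0]'

```text
t: 16.15
ee_pos: [0.5305, 0.0226, 0.1749]
tool_rot: [-3.141, -0.001, 1.745]
contact_force: [-0.2, 0.5, -0.7]
gripper_width: 0.0242
```

```bash
python3 -c "
from h import *
place(5)"
```

```text
cell 5 0.5304 0.0221
t 16.15 at [0.5305 0.0226 0.1749] w 0.0242 end [0.5307 0.0217 0.0739] 4
{"twist":[[0,0,0],[0,0,0],[0,0,0],[0,0,0]],"dp":[[-1,0,0],[0,0,37],[0,0,38],[0,0,26]],"fingers":[0,0,0,0]}
```

Emit:
step_arm --twist '[[0, 0, 0], [0, 0, 0], [0, 0, 0], [0, 0, 0], [0, 0, 0], [0, 0, 0], [0, 0, 0]]' --dp '[[-0.5, 0, 37], [0, 0, 30], [0, 0, 20], [0, 0, 8], [0, 0, 3], [0, 0, 3], [0, 0, 0]]' --fingers '[0, 0, 0, 0, 0, 0, 0]'

```text
t: 17.02
ee_pos: [0.531, 0.0218, 0.0753]
tool_rot: [3.14, -0.0, 1.744]
contact_force: [-3.6, 0.9, 10.6]
gripper_width: 0.024
```

Emit:
step_arm --twist '[[0, 0, 0], [0, 0, 0], [0, 0, 0], [0, 0, 0], [0, 0, 0], [0, 0, 0], [0, 0, 0], [0, 0, 0], [0, 0, 0]]' --dp '[[0, 0, 1], [0, 0, 0], [0, 0, 0], [0, 0, 0], [0, 0, 0], [0, 0, -20], [0, 0, -40], [0, 0, -40], [0, 0, -15]]' --fingers '[0, 0, 0.5, 0.5, 0.5, 0.5, 0.5, 0.5, 0.5]'

```text
t: 18.15
ee_pos: [0.5312, 0.0216, 0.1904]
tool_rot: [3.139, 0.0, 1.744]
contact_force: [-0.1, 0.1, -0.4]
gripper_width: 0.0424
```

```bash
python3 -c "
from h import *
plan([(.371,.3185,.193)],.6,50)"
```

```text
t 18.15 at [0.5312 0.0216 0.1904] w 0.0424 end [0.3706 0.3183 0.1934] 7
{"twist":[[0,0,0],[0,0,0],[0,0,0],[0,0,0],[0,0,0],[0,0,0],[0,0,0]],"dp":[[46,-15,0],[46,-15,0],[46,-15,-1],[46,-15,0],[45,-16,-1],[46,-15,0],[45,-16,-1]],"fingers":[0.6,0.6,0.6,0.6,0.6,0.6,0.6]}
```

Emit:
step_arm --twist '[[0, 0, 0], [0, 0, 0], [0, 0, 0], [0, 0, 0], [0, 0, 0], [0, 0, 0], [0, 0, 0], [0, 0, 0], [0, 0, 0]]' --dp '[[46, -15, 0], [46, -15, 0], [46, -15, -1], [46, -15, 0], [45, -16, -1], [46, -15, 0], [45, -16, -1], [0, 0, 0], [0, 0, 0]]' --fingers '[0.6, 0.6, 0.6, 0.6, 0.6, 0.6, 0.6, 0.6, 0.6]'

```text
t: 19.27
ee_pos: [0.3703, 0.3178, 0.1913]
tool_rot: [3.142, 0.0, 1.744]
contact_force: [-0.1, -1.1, 0.7]
gripper_width: 0.0512
```

```bash
python3 - <<'E'
from h import *
c=snap('wrist','w5'); t=snap('top','top5'); print(c['s']['ee_pos'])
im,i=crop(c,.371,.3185,60,5); rings(im,i,c,.371,.3185)
j,q=crop(t,*BX[:2],45,5)
for k in(5,6,2): rings(j,q,t,*b2w(BX,*CELL[k]),.048)
h=600; im=cv2.resize(im,(400,400)); j=cv2.resize(j,(400,400))
cv2.imwrite('pics/w5c.png',np.hstack([im,j]))
E
```

```text
[0.370289   0.31779354 0.19131233]
```

View pics/w5c.png

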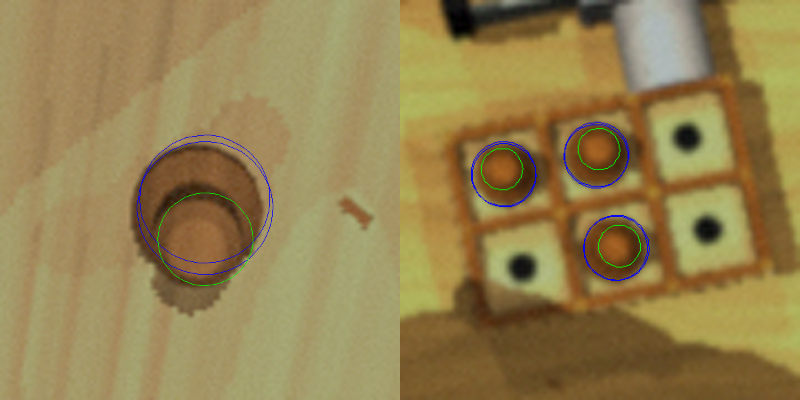

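Cells 5 and 6 are seated and centred. Spare C sits about 3 mm off its rings, so I'll correct the grasp by tool (-2.2, -1.7) mm.

Emit:
step_arm --twist '[[0, 0, 0], [0, 0, 0], [0, 0, 0], [0, 0, 0], [0, 0, 0], [0, 0, 0], [0, 0, 0], [0, 0, 0], [0, 0, 0], [0, 0, 0], [0, 0, 0], [0, 0, 0], [0, 0, 0], [0, 0, 0], [0, 0, 0], [0, 0, 0]]' --dp '[[-2, -1.7, 47], [0, 0, 46], [0, 0, 38], [0, 0, 36], [0, 0, 0], [0, 0, 0], [0, 0, 0], [0, 0, 0], [0, 0, 0], [0, 0, -20], [0, 0, -40], [0, 0, -40], [0, 0, -40], [0, 0, -10], [0, 0, 0], [0, 0, 0]]' --fingers '[0.6, 0.6, 0.6, 0.6, 0.6, 0, 0, 0, 0, 0, 0, 0, 0, 0, 0, 0]'

```text
t: 21.38
ee_pos: [0.3685, 0.3157, 0.1737]
tool_rot: [-3.141, 0.001, 1.744]
contact_force: [0.5, 0.2, -0.7]
gripper_width: 0.0243
```

```bash
python3 -c "
from h import *
place(3)"
```

```text
cell 3 0.4586 0.0724
t 21.38 at [0.3685 0.3157 0.1737] w 0.0243 end [0.4588 0.0726 0.0737] 10
{"twist":[[0,0,0],[0,0,0],[0,0,0],[0,0,0],[0,0,0],[0,0,0],[0,0,0],[0,0,0],[0,0,0],[0,0,0]],"dp":[[-36,7,0],[-37,7,0],[-36,7,0],[-37,6,0],[-36,7,0],[-37,6,-1],[-36,7,0],[0,0,37],[0,0,38],[0,0,26]],"fingers":[0,0,0,0,0,0,0,0,0,0]}
```

Emit:
step_arm --twist '[[0, 0, 0], [0, 0, 0], [0, 0, 0], [0, 0, 0], [0, 0, 0], [0, 0, 0], [0, 0, 0], [0, 0, 0], [0, 0, 0]]' --dp '[[-36, 7, 0], [-37, 7, 0], [-36, 7, 0], [-37, 6, 0], [-36, 7, 0], [-37, 6, -1], [-36, 7, 0], [0, 0, 0], [0, 0, 0]]' --fingers '[0, 0, 0, 0, 0, 0, 0, 0, 0]'

```text
t: 22.5
ee_pos: [0.4586, 0.0736, 0.1748]
tool_rot: [-3.141, -0.001, 1.745]
contact_force: [-0.5, -0.2, -0.2]
gripper_width: 0.0244
```

```bash
python3 -c "
from h import *
place(3)"
```

```text
cell 3 0.4586 0.0724
t 22.5 at [0.4586 0.0736 0.1748] w 0.0244 end [0.4587 0.0726 0.0738] 4
{"twist":[[0,0,0],[0,0,0],[0,0,0],[0,0,0]],"dp":[[-1,0,0],[0,0,37],[0,0,38],[0,0,26]],"fingers":[0,0,0,0]}
```

Emit:
step_arm --twist '[[0, 0, 0], [0, 0, 0], [0, 0, 0], [0, 0, 0], [0, 0, 0], [0, 0, 0], [0, 0, 0]]' --dp '[[-1, 0, 37], [0, 0, 30], [0, 0, 20], [0, 0, 8], [0, 0, 3], [0, 0, 2], [0, 0, 0]]' --fingers '[0, 0, 0, 0, 0, 0, 0]'

```text
t: 23.38
ee_pos: [0.4594, 0.072, 0.0757]
tool_rot: [3.141, -0.0, 1.744]
contact_force: [-0.3, -0.0, -0.6]
gripper_width: 0.0245
```

Emit:
step_arm --twist '[[0, 0, 0], [0, 0, 0], [0, 0, 0], [0, 0, 0], [0, 0, 0], [0, 0, 0], [0, 0, 0], [0, 0, 0], [0, 0, 0]]' --dp '[[0, 0, 1], [0, 0, 0], [0, 0, 0], [0, 0, 0], [0, 0, 0], [0, 0, -20], [0, 0, -40], [0, 0, -40], [0, 0, -15]]' --fingers '[0, 0, 0.5, 0.5, 0.5, 0.5, 0.5, 0.5, 0.5]'

```text
t: 24.5
ee_pos: [0.4596, 0.072, 0.1913]
tool_rot: [3.139, -0.0, 1.744]
contact_force: [-0.2, -0.1, -0.6]
gripper_width: 0.0427
```

```bash
python3 -c "
from h import *
plan([(.493,-.318,.193)],.6,50)"
```

```text
t 24.5 at [0.4596 0.072  0.1913] w 0.0427 end [ 0.4933 -0.3181  0.1933] 8
{"twist":[[0,0,0],[0,0,0],[0,0,0],[0,0,0],[0,0,0],[0,0,0],[0,0,0],[0,0,0]],"dp":[[-49,-4,0],[-49,-4,0],[-49,-4,0],[-49,-4,0],[-48,-5,0],[-49,-4,-1],[-48,-5,0],[-49,-4,-1]],"fingers":[0.6,0.6,0.6,0.6,0.6,0.6,0.6,0.6]}
```

Emit:
step_arm --twist '[[0, 0, 0], [0, 0, 0], [0, 0, 0], [0, 0, 0], [0, 0, 0], [0, 0, 0], [0, 0, 0], [0, 0, 0], [0, 0, 0], [0, 0, 0]]' --dp '[[-49, -4, 0], [-49, -4, 0], [-49, -4, 0], [-49, -4, 0], [-48, -5, 0], [-49, -4, -1], [-48, -5, 0], [-49, -4, -1], [0, 0, 0], [0, 0, 0]]' --fingers '[0.6, 0.6, 0.6, 0.6, 0.6, 0.6, 0.6, 0.6, 0.6, 0.6]'

```text
t: 25.75
ee_pos: [0.4929, -0.3174, 0.1911]
tool_rot: [-3.141, -0.001, 1.745]
contact_force: [-0.4, 1.0, -0.1]
gripper_width: 0.0514
```

```bash
python3 - <<'E'
from h import *
c=snap('wrist','w6'); t=snap('top','top6'); print(c['s']['ee_pos'])
im,i=crop(c,.493,-.318,60,5); rings(im,i,c,.493,-.318)
j,q=crop(t,*BX[:2],45,5)
for k in(3,5,6,2): rings(j,q,t,*b2w(BX,*CELL[k]),.048)
im=cv2.resize(im,(400,400)); j=cv2.resize(j,(400,400))
cv2.imwrite('pics/w6c.png',np.hstack([im,j]))
E
```

```text
[ 0.49292962 -0.31744105  0.19113491]
```

View pics/w6c.png

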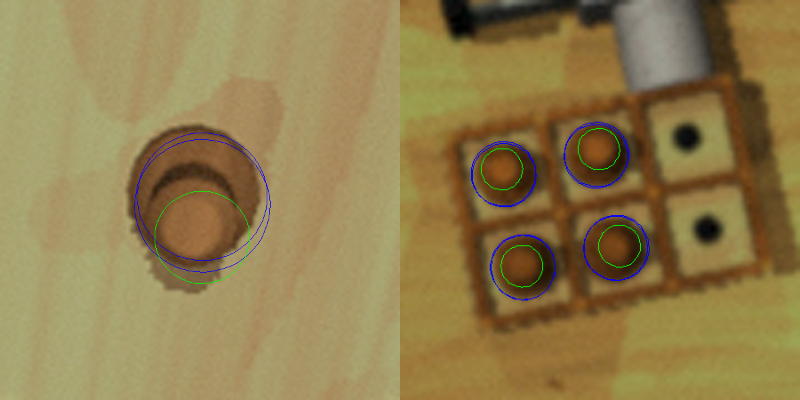

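Cell 3 is good. Spare E is offset by about tool (+1.2, -2.5) mm.

Emit:
step_arm --twist '[[0, 0, 0], [0, 0, 0], [0, 0, 0], [0, 0, 0], [0, 0, 0], [0, 0, 0], [0, 0, 0], [0, 0, 0], [0, 0, 0], [0, 0, 0], [0, 0, 0], [0, 0, 0], [0, 0, 0], [0, 0, 0], [0, 0, 0], [0, 0, 0]]' --dp '[[1, -2.5, 47], [0, 0, 46], [0, 0, 38], [0, 0, 36], [0, 0, 0], [0, 0, 0], [0, 0, 0], [0, 0, 0], [0, 0, 0], [0, 0, -20], [0, 0, -40], [0, 0, -40], [0, 0, -40], [0, 0, -10], [0, 0, 0], [0, 0, 0]]' --fingers '[0.6, 0.6, 0.6, 0.6, 0.6, 0, 0, 0, 0, 0, 0, 0, 0, 0, 0, 0]'

```text
t: 27.85
ee_pos: [0.49, -0.3174, 0.1735]
tool_rot: [-3.141, -0.001, 1.744]
contact_force: [-0.6, -0.1, -1.3]
gripper_width: 0.0243
```

```bash
python3 -c "
from h import *
place(1)"
```

```text
cell 1 0.4801 -0.0497
t 27.85 at [ 0.49   -0.3174  0.1735] w 0.0243 end [ 0.4797 -0.0501  0.0745] 10
{"twist":[[0,0,0],[0,0,0],[0,0,0],[0,0,0],[0,0,0],[0,0,0],[0,0,0],[0,0,0],[0,0,0],[0,0,0]],"dp":[[38,5,0],[38,5,0],[38,5,0],[38,5,0],[38,5,-1],[38,6,0],[37,5,-1],[0,0,38],[0,0,37],[0,0,26]],"fingers":[0,0,0,0,0,0,0,0,0,0]}
```

Emit:
step_arm --twist '[[0, 0, 0], [0, 0, 0], [0, 0, 0], [0, 0, 0], [0, 0, 0], [0, 0, 0], [0, 0, 0], [0, 0, 0], [0, 0, 0]]' --dp '[[38, 5, 0], [38, 5, 0], [38, 5, 0], [38, 5, 0], [38, 5, -1], [38, 6, 0], [37, 5, -1], [0, 0, 0], [0, 0, 0]]' --fingers '[0, 0, 0, 0, 0, 0, 0, 0, 0]'

```text
t: 28.98
ee_pos: [0.4799, -0.0508, 0.1758]
tool_rot: [-3.141, -0.0, 1.744]
contact_force: [0.2, 0.1, -0.6]
gripper_width: 0.0246
```

```bash
python3 -c "
from h import *
place(1)"
```

```text
cell 1 0.4801 -0.0497
t 28.98 at [ 0.4799 -0.0508  0.1758] w 0.0246 end [ 0.4797 -0.0498  0.0738] 4
{"twist":[[0,0,0],[0,0,0],[0,0,0],[0,0,0]],"dp":[[1,0,1],[0,0,37],[0,0,38],[0,0,26]],"fingers":[0,0,0,0]}
```

Emit:
step_arm --twist '[[0, 0, 0], [0, 0, 0], [0, 0, 0], [0, 0, 0], [0, 0, 0], [0, 0, 0], [0, 0, 0]]' --dp '[[0.5, 0, 37], [0, 0, 31], [0, 0, 20], [0, 0, 8], [0, 0, 3], [0, 0, 2], [0, 0, 0]]' --fingers '[0, 0, 0, 0, 0, 0, 0]'

```text
t: 29.85
ee_pos: [0.4802, -0.0499, 0.0756]
tool_rot: [3.141, 0.0, 1.744]
contact_force: [0.1, -0.0, 0.1]
gripper_width: 0.0243
```

Emit:
step_arm --twist '[[0, 0, 0], [0, 0, 0], [0, 0, 0], [0, 0, 0], [0, 0, 0], [0, 0, 0], [0, 0, 0], [0, 0, 0], [0, 0, 0]]' --dp '[[0, 0, 1], [0, 0, 0], [0, 0, 0], [0, 0, 0], [0, 0, 0], [0, 0, -20], [0, 0, -40], [0, 0, -40], [0, 0, -15]]' --fingers '[0, 0, 0.5, 0.5, 0.5, 0.5, 0.5, 0.5, 0.5]'

```text
t: 30.98
ee_pos: [0.4804, -0.0498, 0.1913]
tool_rot: [3.139, 0.0, 1.744]
contact_force: [-0.0, -0.7, -0.1]
gripper_width: 0.0426
```

```bash
python3 -c "
from h import *
plan([(.376,-.295,.193)],.6,50)"
```

```text
t 30.98 at [ 0.4804 -0.0498  0.1913] w 0.0426 end [ 0.3762 -0.2955  0.1933] 6
{"twist":[[0,0,0],[0,0,0],[0,0,0],[0,0,0],[0,0,0],[0,0,0]],"dp":[[-37,-24,0],[-37,-24,0],[-37,-24,0],[-38,-24,-1],[-37,-25,0],[-38,-24,-1]],"fingers":[0.6,0.6,0.6,0.6,0.6,0.6]}
```

Emit:
step_arm --twist '[[0, 0, 0], [0, 0, 0], [0, 0, 0], [0, 0, 0], [0, 0, 0], [0, 0, 0], [0, 0, 0], [0, 0, 0]]' --dp '[[-37, -24, 0], [-37, -24, 0], [-37, -24, 0], [-38, -24, -1], [-37, -25, 0], [-38, -24, -1], [0, 0, 0], [0, 0, 0]]' --fingers '[0.6, 0.6, 0.6, 0.6, 0.6, 0.6, 0.6, 0.6]'

```text
t: 31.98
ee_pos: [0.3761, -0.2949, 0.1913]
tool_rot: [3.141, -0.0, 1.745]
contact_force: [0.0, 0.5, -0.6]
gripper_width: 0.0508
```

```bash
python3 - <<'E'
from h import *
c=snap('wrist','w7'); t=snap('top','top7'); print(c['s']['ee_pos'])
im,i=crop(c,.376,-.295,60,5); rings(im,i,c,.376,-.295)
j,q=crop(t,*BX[:2],45,5)
for k in(1,2,3,5,6): rings(j,q,t,*b2w(BX,*CELL[k]),.048)
im=cv2.resize(im,(400,400)); j=cv2.resize(j,(400,400))
cv2.imwrite('pics/w7c.png',np.hstack([im,j]))
E
```

```text
[ 0.37606337 -0.29486523  0.19131347]
```

View pics/w7c.png

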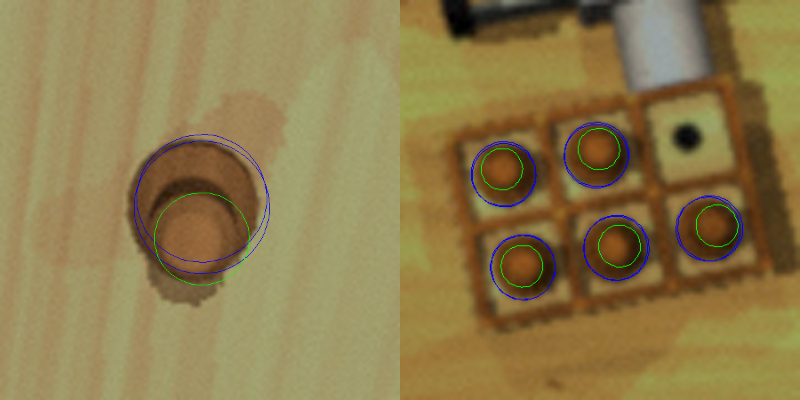

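Cell 1 is good, leaving only cell 4. Spare F is offset by about tool (-1.5, -2.7) mm.

Emit:
step_arm --twist '[[0, 0, 0], [0, 0, 0], [0, 0, 0], [0, 0, 0], [0, 0, 0], [0, 0, 0], [0, 0, 0], [0, 0, 0], [0, 0, 0], [0, 0, 0], [0, 0, 0], [0, 0, 0], [0, 0, 0], [0, 0, 0], [0, 0, 0], [0, 0, 0]]' --dp '[[-1.5, -2.7, 47], [0, 0, 46], [0, 0, 38], [0, 0, 36], [0, 0, 0], [0, 0, 0], [0, 0, 0], [0, 0, 0], [0, 0, 0], [0, 0, -20], [0, 0, -40], [0, 0, -40], [0, 0, -40], [0, 0, -10], [0, 0, 0], [0, 0, 0]]' --fingers '[0.6, 0.6, 0.6, 0.6, 0.6, 0, 0, 0, 0, 0, 0, 0, 0, 0, 0, 0]'

```text
t: 34.08
ee_pos: [0.3731, -0.2972, 0.1736]
tool_rot: [-3.141, -0.001, 1.744]
contact_force: [0.2, 0.2, -1.9]
gripper_width: 0.0243
```

```bash
python3 -c "
from h import *
place(4)"
```

```text
cell 4 0.5412 -0.039
t 34.08 at [ 0.3731 -0.2972  0.1736] w 0.0243 end [ 0.5411 -0.0393  0.0736] 11
{"twist":[[0,0,0],[0,0,0],[0,0,0],[0,0,0],[0,0,0],[0,0,0],[0,0,0],[0,0,0],[0,0,0],[0,0,0],[0,0,0]],"dp":[[28,26,0],[28,26,0],[28,26,0],[28,26,0],[28,27,0],[28,26,0],[29,27,-1],[28,26,0],[0,0,37],[0,0,38],[0,0,26]],"fingers":[0,0,0,0,0,0,0,0,0,0,0]}
```

Emit:
step_arm --twist '[[0, 0, 0], [0, 0, 0], [0, 0, 0], [0, 0, 0], [0, 0, 0], [0, 0, 0], [0, 0, 0], [0, 0, 0], [0, 0, 0], [0, 0, 0]]' --dp '[[28, 26, 0], [28, 26, 0], [28, 26, 0], [28, 26, 0], [28, 27, 0], [28, 26, 0], [29, 27, -1], [28, 26, 0], [0, 0, 0], [0, 0, 0]]' --fingers '[0, 0, 0, 0, 0, 0, 0, 0, 0, 0]'

```text
t: 35.33
ee_pos: [0.5409, -0.0399, 0.1745]
tool_rot: [-3.14, 0.0, 1.744]
contact_force: [0.0, 0.1, -1.3]
gripper_width: 0.0243
```

```bash
python3 -c "
from h import *
place(4)"
```

```text
cell 4 0.5412 -0.039
t 35.33 at [ 0.5409 -0.0399  0.1745] w 0.0243 end [ 0.5407 -0.0389  0.0745] 4
{"twist":[[0,0,0],[0,0,0],[0,0,0],[0,0,0]],"dp":[[1,0,-1],[0,0,38],[0,0,37],[0,0,26]],"fingers":[0,0,0,0]}
```

Emit:
step_arm --twist '[[0, 0, 0], [0, 0, 0], [0, 0, 0], [0, 0, 0], [0, 0, 0], [0, 0, 0], [0, 0, 0]]' --dp '[[0.5, 0, 37], [0, 0, 30], [0, 0, 20], [0, 0, 8], [0, 0, 3], [0, 0, 1], [0, 0, 0]]' --fingers '[0, 0, 0, 0, 0, 0, 0]'

```text
t: 36.2
ee_pos: [0.5415, -0.0391, 0.0768]
tool_rot: [3.141, 0.0, 1.744]
contact_force: [0.3, 0.3, -1.0]
gripper_width: 0.0246
```

Emit:
step_arm --twist '[[0, 0, 0], [0, 0, 0], [0, 0, 0], [0, 0, 0], [0, 0, 0], [0, 0, 0], [0, 0, 0], [0, 0, 0], [0, 0, 0]]' --dp '[[0, 0, 1], [0, 0, 0], [0, 0, 0], [0, 0, 0], [0, 0, 0], [0, 0, -20], [0, 0, -40], [0, 0, -40], [0, 0, -30]]' --fingers '[0, 0, 0.5, 0.5, 0.5, 0.5, 0.5, 0.5, 0.5]'

```text
t: 37.33
ee_pos: [0.5414, -0.039, 0.207]
tool_rot: [3.141, 0.0, 1.744]
contact_force: [0.5, 0.6, -0.4]
gripper_width: 0.0432
```

```bash
python3 -c "
from h import *
x,y=b2w(BX,.14,.07);print(x,y)
plan([(x,y,.21)],.55,45)"
```

```text
0.625639429217531 0.10991800223159423
t 37.33 at [ 0.5414 -0.039   0.207 ] w 0.0432 end [0.626  0.1098 0.21  ] 4
{"twist":[[0,0,0],[0,0,0],[0,0,0],[0,0,0]],"dp":[[33,27,-1],[33,27,-1],[33,27,-1],[33,28,0]],"fingers":[0.55,0.55,0.55,0.55]}
```

Emit:
step_arm --twist '[[0, 0, 0], [0, 0, 0], [0, 0, 0], [0, 0, 0], [0, 0, 0], [0, 0, 0], [0, 0, 0], [0, 0, 0], [0, 0, 0]]' --dp '[[40, 0, -1], [40, 0, -1], [40, 0, -1], [40, 0, 0], [40, 0, 0], [40, 0, 0], [30, 0, 0], [0, 0, 0], [0, 0, 0]]' --fingers '[0.55, 0.55, 0.55, 0.55, 0.55, 0.55, 0.55, 0.55, 0.55]'

```text
t: 38.45
ee_pos: [0.4949, 0.2261, 0.2083]
tool_rot: [-3.141, 0.001, 1.744]
contact_force: [0.5, -0.4, -0.3]
gripper_width: 0.0471
```

```bash
python3 - <<'E'
from h import *
t=snap('top','top8'); s=snap('side','side8')
j,q=crop(t,.54,.02,55,5)
for k in CELL: rings(j,q,t,*b2w(BX,*CELL[k]),.048)
b=cv2.imread('pics/side8.png')[130:240,190:310]
cv2.imwrite('pics/m8.png',np.hstack([cv2.resize(j,(400,400)),cv2.resize(b,(400,400),interpolation=cv2.INTER_CUBIC)]))
for jv in(0,.035,.07): print(((proj(t,[np.r_[b2w(BX,.14,.035+jv),.125]])-q[:2])*400/110).round())
x,y=b2w(BX,.14,.07);plan([(x,y,.21),(x,y,.093)],.55,45)
E
```

```text
[[130.  70.]]
[[85. 79.]]
[[40. 89.]]
t 38.55 at [0.4951 0.2259 0.2083] w 0.0471 end [0.6259 0.1096 0.0933] 7
{"twist":[[0,0,0],[0,0,0],[0,0,0],[0,0,0],[0,0,0],[0,0,0],[0,0,0]],"dp":[[-34,27,0],[-34,27,-1],[-34,27,0],[-35,28,-1],[0,0,39],[0,0,39],[0,0,39]],"fingers":[0.55,0.55,0.55,0.55,0.55,0.55,0.55]}
```

View pics/m8.png

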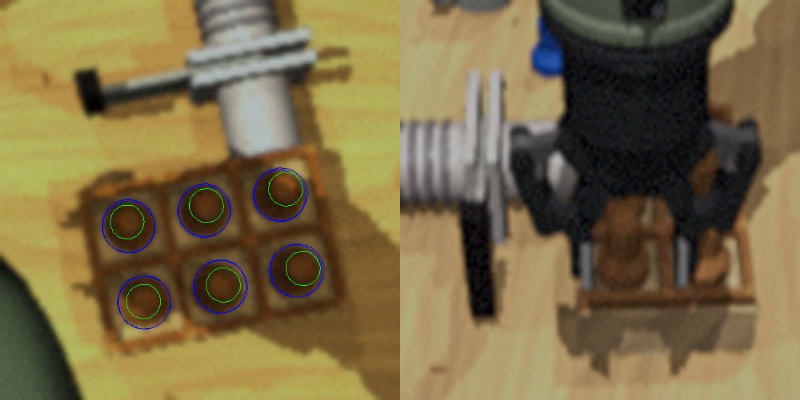

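All six cells hold upright, centred finials and the bar is at half open (88,86). Next I'll draw the shutter fully open.

Emit:
step_arm --twist '[[0, 0, 0], [0, 0, 0], [0, 0, 0], [0, 0, 0], [0, 0, 0], [0, 0, 0], [0, 0, 0], [0, 0, 0], [0, 0, 0], [0, 0, 0], [0, 0, 0], [0, 0, 0], [0, 0, 0], [0, 0, 0]]' --dp '[[-34, 27, 0], [-34, 27, -1], [-34, 27, 0], [-35, 28, -1], [0, 0, 0], [0, 0, 39], [0, 0, 39], [0, 0, 39], [0, 0, 0], [0, 0, 0], [0, 0, 0], [0, 0, 0], [0, 0, 0], [0, 0, 0]]' --fingers '[0.55, 0.55, 0.55, 0.55, 0.55, 0.55, 0.55, 0.55, 0.55, 0, 0, 0, 0, 0]'

```text
t: 40.3
ee_pos: [0.6255, 0.1108, 0.0954]
tool_rot: [3.141, 0.0, 1.744]
contact_force: [-10.6, -2.3, 13.8]
gripper_width: 0.0193
```

Emit:
step_arm --twist '[[0, 0, 0], [0, 0, 0], [0, 0, 0], [0, 0, 0], [0, 0, 0], [0, 0, 0], [0, 0, 0], [0, 0, 0], [0, 0, 0], [0, 0, 0]]' --dp '[[5, 0, 0], [5, 0, 0], [5, 0, 0], [5, 0, 0], [5, 0, 0], [5, 0, 0], [5, 0, 0], [0, 0, 0], [0, 0, 0], [0, 0, 0]]' --fingers '[0, 0, 0, 0, 0, 0, 0, 0, 0, 0]'

```text
t: 41.55
ee_pos: [0.6194, 0.1455, 0.0954]
tool_rot: [3.141, -0.0, 1.744]
contact_force: [-9.4, -0.8, 12.5]
gripper_width: 0.019
```

Emit:
step_arm --twist '[[0, 0, 0], [0, 0, 0], [0, 0, 0], [0, 0, 0], [0, 0, 0], [0, 0, 0], [0, 0, 0]]' --dp '[[0, 0, 0], [0, 0, 0], [0, 0, 0], [0, 0, 0], [0, 0, -40], [0, 0, -40], [0, 0, -40]]' --fingers '[0.55, 0.55, 0.55, 0.55, 0.55, 0.55, 0.55]'

```text
t: 42.42
ee_pos: [0.6196, 0.1452, 0.2147]
tool_rot: [-3.142, -0.0, 1.744]
contact_force: [-0.7, -0.5, 0.5]
gripper_width: 0.0471
```

Emit:
step_arm --twist '[[0, 0, 0], [0, 0, 0], [0, 0, 0], [0, 0, 0], [0, 0, 0], [0, 0, 0]]' --dp '[[40, -30, 0], [40, -30, 0], [40, -30, 0], [30, -20, 0], [0, 0, 0], [0, 0, 0]]' --fingers '[0.55, 0.55, 0.55, 0.55, 0.55, 0.55]'

```text
t: 43.18
ee_pos: [0.486, 0.2735, 0.2133]
tool_rot: [3.141, 0.0, 1.744]
contact_force: [0.3, -0.4, 0.5]
gripper_width: 0.047
```

```bash
python3 - <<'E'
from h import *
t=snap('top','top9')
j,q=crop(t,.54,.02,55,5)
for k in CELL: rings(j,q,t,*b2w(BX,*CELL[k]),.048)
cv2.imwrite('pics/m9.png',j)
for jv in(.035,.07): print(((proj(t,[np.r_[b2w(BX,.14,.035+jv),.125]])-q[:2])*5).round())
E
```

```text
[[117. 109.]]
[[ 55. 122.]]
```

View pics/m9.png

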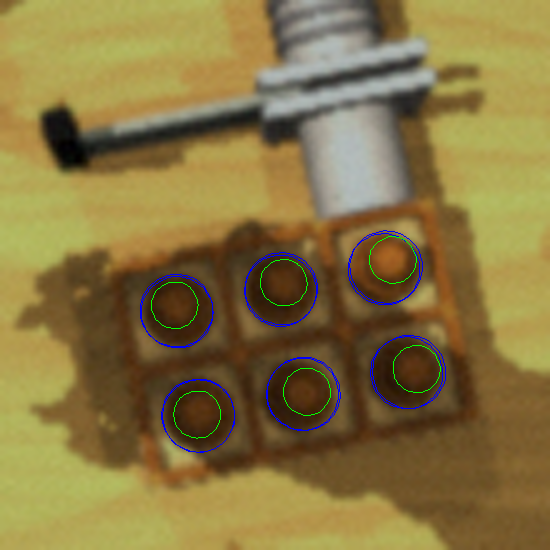

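The bar is at about (60,125), against a predicted (55,122) for fully open. All six finials are upright inside their rings, so I'll hand in.

```bash
python3 -c "
from h import *
print(ctrl.hand_in())"
```

```text
the job is handed in; nothing more can be done
None
```

The job is done and handed in at about 43 s of the 208 s allowed; the hand-in gives no verdict.

- **Shutter:** I drew it from shut to half open, filled the cells, then drew it to fully open. The last top picture shows the bar within about 1 px (roughly 3 mm) of the fully open position. Before that final pull, a picture showed it still at half open with all six cells full.
- **Finials:** Cell 2 already held one, and I left it where it was. Five spares now stand in cells 1, 3, 4, 5 and 6, and the sixth spare was left on the bench. In the last picture all six are upright and centred in their cells.
- **Forces and contact:** The highest force I read was about 26 N, while gripping the handle. When I placed the finial in cell 5, the reading reached about 11 N as it met the floor, and it still seated well. The gripper was open and clear of everything at the end.
- **Not checked:** I never moved near the mallet, jar or mug, but I took no final picture to confirm they had stayed put. No check failed or disagreed.

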